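# Lift the boiled eggs out of the egg cooker

### The arm

A 7-joint arm with a two-finger parallel gripper is mounted at the origin on a cart in front of the work surface, level with it; the furniture and walls round the work are solid. World frame = base frame: x ahead of the robot, y to its left, z up, the work surface at z = 0. Lengths are in mm, angles in rad, forces in N, time in s.
With the tool pointing down it reaches from about 400 to 850 mm from the base axis. Payload 4.5 kg.
Tool frame: the origin (TCP) lies at the centre of the arm's flange, where the gripper is bolted on; the fingertips stand 173 mm ahead of it and the grasp point (between the pads) lies 155 mm ahead of it; x points along the fingers, z is the direction in which the jaws open and shut, and the axes are right-handed (so a half turn about x gives the same grasp; the last joint's range is limited). The gripper opens to 85 mm and grips with 20 to 120 N. Pads are 22 mm wide; open, the fingers measure 114 mm over their backs; the gripper's body (76 mm by 85 mm) begins 54 mm behind the grasp point. The pads swing forward as they close: fully open they stand 13 mm farther back than shut.
Start: joints at [-1.074, 0.689, -0.195, 1.565, 0.157, 0.902, -0.215], TCP at [279.016, 559.274, 404.717] pointing down, gripper open.
Joint ranges: [-3.01, 3.01], [-0.46, 2.08], [-1.47, 1.51], [0.13, 2.56], [-1, 4.14], [0.04, 2.09], [-2.66, 2.66]. Speed limits (rad/s): [2.57, 2.57, 3.14, 3.14, 3.14, 3.14, 3.14].

### API

Orientations are given as a unit quaternion [x, y, z, w].
In Python, from workcell import r, eyes gives the robot as it stands.
- The arm moves only by the tool jog_arm, never from a script. Its argument "commands" is a list that holds one entry, the list of rows, each a list of 6 numbers: the shift along the tool's x, y, z each as a share of 3 cm, from -1 to 1, then the turn, a rotation vector about the tool's x, y, z each as a share of 0.12 rad, from -1 to 1. A call has 1 to 20 rows; each row shifts and turns the commanded pose from where the row before left it, along the tool's axes as they then stand; what a row does not reach is not made up. A row lasts 1/10 s, in which the tool goes at most 50 mm and 8.59 degrees, less where a joint would pass 70% of its speed; a pose out of reach is approached as far as the arm can. A call with a number of a shift or a turn outside -1 to 1 is refused whole. A call with a gripper value outside its range is refused whole. "grip" is the opening, from -1 (shut) to 1 (fully open), set as the call begins (left out, the last holds). The fingers move at their own pace and stop on an object; "force" is the grip in N (left out, the last holds). Time passes only in rows, so rows that do not move let the fingers close. It gives the time, the measured TCP pose, the force and the opening at its end, in the units of the state.
- r.sense(): the state, without advancing time (a new reading comes with each control period).
- eyes.grab_frame(name): name is "side" or "top" or "wrist"; returns a dict with "image" (384x512x3 uint8, red, green, blue), "mtx" (3x3 intrinsics, pixels), "k1" (the pictures are not rectified: a ray, as slopes to the right and down, at radius r is drawn at 1 + k1 r^2 times it, then the intrinsics apply), "cam_to_world" (4x4, takes a point from camera to world coordinates); the wrist camera has in their place "tool_from_camera" (4x4, takes a point from camera to tool coordinates, whose origin is the TCP and whose axes are the tool frame's). Camera axes: x right, y down, z forward; pixel columns grow to the right and rows downward; lengths in mm; the calibration is good to about 2 mm. A picture is of the moment at which its call begins: read the wrist's pose just before it. There is no depth.
- r.finish_job(): hands the job in, once; it reports no verdict.
The state is a dict: "clock": time; "joints": joint angles; "dq": joint speeds; "joint_torque": joint torques, N m; "position": TCP position; "tcp_rot": TCP orientation; "contact_force": force on the tool from outside, world axes, zero at the start; "wrist_torque": the same for the moment, N m; "finger_gap": finger opening in mm.
Only numpy, scipy, OpenCV 4.12 (cv2) and the standard library are available. Lean on these libraries where they do the work, as an engineer would, in place of code of your own. Each camera call takes 0.05 s, during which the arm holds its last target.

### The job

The eggs in the electric egg cooker are done: take off the clear lid by its knob and set it down gently, right way up, on the free worktop beside the cooker. Then take the egg rack by the black grip in its middle, lift it out with all four eggs in it and hold it still and level about 10 cm above where it sat, right over the cooker so that it drips back in. Finish holding it like that, with every egg still in its cup and the mug and salt mill where they were.

Things in the scene. Friction and masses are not known exactly. Their poses are not given: they have to be found in the camera images.
- cooker: base of the egg cooker, white, round, 184 mm across, fixed. The lid stands on its flat shoulder 48 mm up, the rack on a black lip inside that (156 mm outer, 136 mm inner diameter, top 62 mm up); open recess with steel heating plate in the middle. Origin: centre of its underside on the worktop, z up, switch at -x; the cord is wound round its foot, the plug (17 mm high) reaches 110 mm out at +x.
- lid: clear dome lid, open below, 176 mm across at its black rim, wall 4 mm, 112 mm high (146 mm with knob), 0.15 to 0.31 kg, loose. Its rim stands on the cooker's shoulder, 48 mm above the worktop, round the lip with 3 mm of play; to clear the rack's grip it must rise straight up 105 mm or more. Origin: centre of its rim plane (0 above the worktop when set down), z up.
- lid_knob (a point): middle of the lid's black round knob: 32 mm diameter, 24 mm high (12 mm above and below this point), on the lid's axis, 134 mm above the lid's origin. The dome's flat top lies 22 mm below this point.
- rack: steel wire egg rack, 151 mm across, 0.16 to 0.26 kg empty: outer ring, four egg cups (49 mm guard ring 26 mm up), middle post with grip. The ring rests on the cooker's lip; four pins below it (7 mm down) reach inside the lip with 2 to 5 mm of play. Origin: centre of the ring's underside, 62 mm above the worktop when seated; z up; x along the wide side of the grip.
- rack_grip (a point): middle of the rack's flat black grip, 73 mm above the rack's origin, right above the centre of mass: 36 mm along the rack's x, 14 mm thick along its y (close the fingers along y), 30 mm high (15 mm above and below this point). Egg tops, 42 mm off the axis, lie 20 mm below this point; no egg stands on the rack's y axis.
- egg_1: brown hen's egg, 57 mm long and 43 mm thick, 60 g, loose, standing on its end in cup_1 of the rack. Origin: the underside of the egg as it stands; its top is 57 mm higher (53 mm above the rack's origin).
- egg_2: brown hen's egg, 57 mm long and 43 mm thick, 60 g, loose, standing on its end in cup_2 of the rack. Origin: the underside of the egg as it stands; its top is 57 mm higher (53 mm above the rack's origin).
- egg_3: brown hen's egg, 57 mm long and 43 mm thick, 60 g, loose, standing on its end in cup_3 of the rack. Origin: the underside of the egg as it stands; its top is 57 mm higher (53 mm above the rack's origin).
- egg_4: brown hen's egg, 57 mm long and 43 mm thick, 60 g, loose, standing on its end in cup_4 of the rack. Origin: the underside of the egg as it stands; its top is 57 mm higher (53 mm above the rack's origin).
- cup_1 (a point): point of the rack where the underside of egg_1 rests: 42 mm from the rack's axis, 45 deg from the rack's +x towards its +y, 4 mm below the rack's origin.
- cup_2 (a point): point of the rack where the underside of egg_2 rests: 42 mm from the rack's axis, 135 deg from the rack's +x towards its +y, 4 mm below the rack's origin.
- cup_3 (a point): point of the rack where the underside of egg_3 rests: 42 mm from the rack's axis, 225 deg from the rack's +x towards its +y, 4 mm below the rack's origin.
- cup_4 (a point): point of the rack where the underside of egg_4 rests: 42 mm from the rack's axis, 315 deg from the rack's +x towards its +y, 4 mm below the rack's origin.
- mug: white mug, 84 mm wide and 88 mm high, handle towards its -y (113 mm overall), loose bystander on the right. Origin: centre of its underside.
- salt: small salt mill with a grey top, 44 mm across, 90 mm high, loose bystander on the left. Origin: centre of its underside.
Mind the look-alikes: they are no part of the job. What is shaped like the lid but orange is not meant.

How it is judged (in metres and radians):
On the way, in this order (a step that is already met when the one before it is completed fails the run):
1. the lid stands right way up on the worktop beside the cooker, let go (height (world z) of lid below 0.006 m and angle between lid's own z axis and vertical below 0.06 rad and linear speed of lid below 0.03 m/s and contact force between lid and the fingers below 0.1 N and contact force between lid and the arm below 0.1 N), for 0.2 s.
2. the rack with the four eggs hangs level in the gripper, 7 to 14 cm above its seat over the cooker (z of rack in the frame of cooker between 0.132 and 0.202 m and horizontal distance between rack and cooker below 0.05 m and angle between rack's own z axis and vertical below 0.12 rad and contact force between rack and the fingers above 1 N and contact force between rack and cooker below 0.05 N and contact force between rack and lid below 0.05 N and distance between egg_1 and cup_1 below 0.015 m and distance between egg_2 and cup_2 below 0.015 m and distance between egg_3 and cup_3 below 0.015 m and distance between egg_4 and cup_4 below 0.015 m), for 0.3 s.
At the end, for the whole second after the job is handed in: Rack held by the fingers (over 1 N) 70-140 mm above its seat, within 50 mm of the cooker's axis, tilt under 0.12 rad, below 30 mm/s and 0.3 rad/s, off cooker and lid; eggs within 15 mm of their cup points; lid at rest on the worktop (rim within 6 mm, tilt under 0.06 rad), untouched (all of step 1 and all of step 2 and linear speed of rack below 0.03 m/s and angular speed of rack below 0.3 rad/s); the arm keeps its last pose, push and grip.
It fails at once if an egg leaves its cup (30 mm) (distance between egg_1 and cup_1 above 0.03 m or distance between egg_2 and cup_2 above 0.03 m or distance between egg_3 and cup_3 above 0.03 m or distance between egg_4 and cup_4 above 0.03 m).
It fails at once if the rack is tipped by more than 0.4 rad (angle between rack's own z axis and vertical above 0.4 rad).
It fails at once if the lid is dropped (it falls free of the fingers faster than 0.6 m/s) (contact force between lid and the fingers below 0.01 N and linear speed of lid above 0.6 m/s).
It fails at once if the mug or salt mill is moved by more than 40 mm or knocked over ((distance of mug from where it was at the start of the episode above 0.04 m or angle between mug's own z axis and vertical above 0.5 rad) or (distance of salt from where it was at the start of the episode above 0.04 m or angle between salt's own z axis and vertical above 0.5 rad)).
It also fails if it takes over 45 s, if anything falls off the work surface, if the arm or the gripper's body presses on something with over 40 N, if the wrist force passes 120 N, or if a joint passes its speed limit or range.

## Working session

There is one attempt and no reset: what is moved stays moved. The work goes in short steps, Python scripts to look and compute and a tool call to move; the robot and the scene stay as the last step left them, time stands still between calls to the robot, and variables do not carry over. Pictures are saved under pics/ and viewed, and the job is handed in when it is done.

Besides the shell and the picture viewer there is one more tool, called after "Call:" as name(argument=value, ...) on one line, values as JSON. jog_arm: Moves the arm, as the interface text tells. Its arguments: {"type":"object","properties":{"commands":{"type":"array"},"grip":{"type":"number"},"force":{"type":"number"}},"required":["commands"]}

```bash
ls; mkdir -p pics; python3 - <<'E'
from workcell import r, eyes
import cv2, numpy as np
s=r.sense()
for k,v in s.items(): print(k,np.round(v,3))
for n in ["side","top","wrist"]:
    f=eyes.grab_frame(n)
    cv2.imwrite(f"pics/{n}0.png",f["image"][:,:,::-1])
    print(n,[ (k,np.round(v,3).tolist()) for k,v in f.items() if k!="image"])
E
```

```text
pics
clock 0.0
joints [-1.074  0.69  -0.195  1.566  0.157  0.902 -0.215]
dq [ 0.001  0.001  0.    -0.002  0.001  0.     0.001]
joint_torque [ 0.0000e+00 -5.3961e+01 -1.2670e+00 -1.5856e+01  9.0000e-03  9.0000e-03
  0.0000e+00]
position [278.896 558.958 403.859]
tcp_rot [-0.372  0.602  0.372  0.601]
contact_force [-0.279  0.318  0.523]
wrist_torque [ 0.003  0.048 -0.026]
finger_gap 85.344
side [('mtx', [[412.533, 0.0, 254.634], [0.0, 412.533, 198.67], [0.0, 0.0, 1.0]]), ('k1', -0.086), ('cam_to_world', [[-0.982, 0.143, -0.126, 684.056], [0.19, 0.777, -0.6, 711.691], [0.012, -0.613, -0.79, 1066.466], [0.0, 0.0, 0.0, 1.0]])]
top [('mtx', [[477.766, 0.0, 254.171], [0.0, 477.766, 188.432], [0.0, 0.0, 1.0]]), ('k1', -0.126), ('cam_to_world', [[0.394, -0.879, 0.27, 91.493], [-0.919, -0.378, 0.111, -164.894], [0.004, -0.292, -0.957, 1634.768], [0.0, 0.0, 0.0, 1.0]])]
wrist [('mtx', [[277.632, 0.0, 251.042], [0.0, 277.632, 189.83], [0.0, 0.0, 1.0]]), ('k1', -0.067), ('tool_from_camera', [[0.001, -0.305, 0.952, 32.053], [0.001, -0.952, -0.305, 78.438], [1.0, 0.001, -0.001, 0.566], [0.0, 0.0, 0.0, 1.0]])]
```

View pics/side0.png

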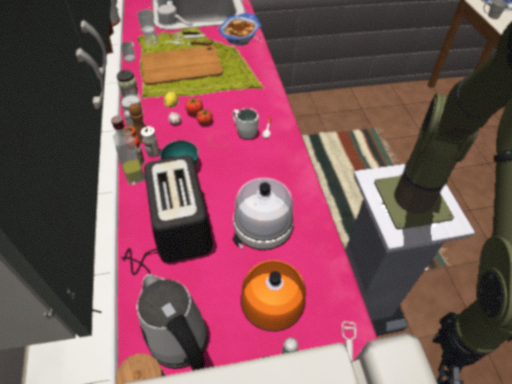

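View pics/top0.png

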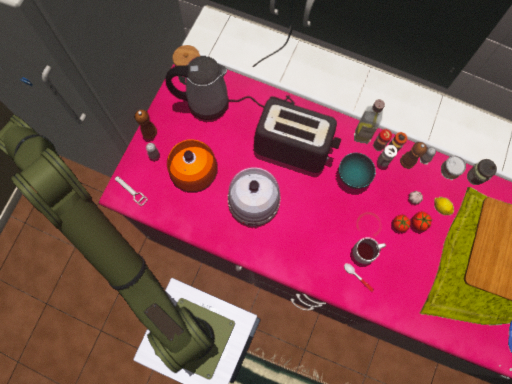

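View pics/wrist0.png

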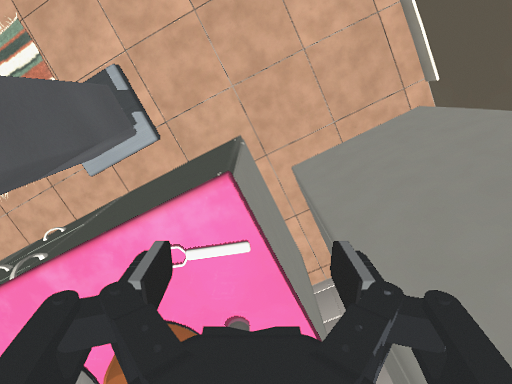

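Candidates: the grey/clear dome with a black knob (side (264,210), top (254,195)) and the orange dome (side (273,295), top (191,165)). Only the first is clear, so it fits the description. I'll confirm it in crops.

```bash
cat > h.py <<'E'
import numpy as np, cv2
from scipy.optimize import least_squares
from scipy.spatial.transform import Rotation as R
def ray(f,px,T=None):
    T=f["cam_to_world"] if T is None else T
    T=np.array(T)
    K=np.array(f["mtx"])
    p=cv2.undistortPoints(np.array([[px]],float),K,np.array([f["k1"],0,0,0,0.]))[0,0]
    d=T[:3,:3]@np.array([p[0],p[1],1]); return T[:3,3],d/np.linalg.norm(d)
def wristT(s,f):
    T=np.eye(4);T[:3,:3]=R.from_quat(s["tcp_rot"]).as_matrix();T[:3,3]=s["position"]
    return T@np.array(f["tool_from_camera"])
def tri(rays):
    A=np.zeros((3,3));b=np.zeros(3)
    for o,d in rays:
        P=np.eye(3)-np.outer(d,d);A+=P;b+=P@o
    x=np.linalg.solve(A,b)
    return x,[float(np.linalg.norm((np.eye(3)-np.outer(d,d))@(x-o))) for o,d in rays]
def onz(ry,z):
    o,d=ry;return o+d*(z-o[2])/d[2]
def proj(f,X,T=None):
    T=f["cam_to_world"] if T is None else T
    Ti=np.linalg.inv(np.array(T)); X=np.atleast_2d(np.array(X,float))
    rv,_=cv2.Rodrigues(Ti[:3,:3]); return cv2.projectPoints(X,rv,Ti[:3,3],np.array(f["mtx"]),np.array([f["k1"],0,0,0,0.]))[0][:,0]
def crop(img,x0,y0,x1,y1,k,name):
    c=cv2.resize(img[y0:y1,x0:x1],None,fx=k,fy=k,interpolation=cv2.INTER_CUBIC)
    cv2.imwrite(name,c[:,:,::-1])
E
python3 - <<'E'
import cv2
from h import *
a=cv2.imread("pics/side0.png")[:,:,::-1];b=cv2.imread("pics/top0.png")[:,:,::-1]
c1=cv2.resize(a[160:335,215:315],None,fx=4,fy=4,interpolation=2)[:600]
c2=cv2.resize(b[130:280,130:230+70],None,fx=4,fy=4,interpolation=2)
cv2.imwrite("pics/c1.png",c1[:,:,::-1]);cv2.imwrite("pics/c2.png",c2[:,:,::-1])
E
```

```text
(no output)
```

View pics/c1.png

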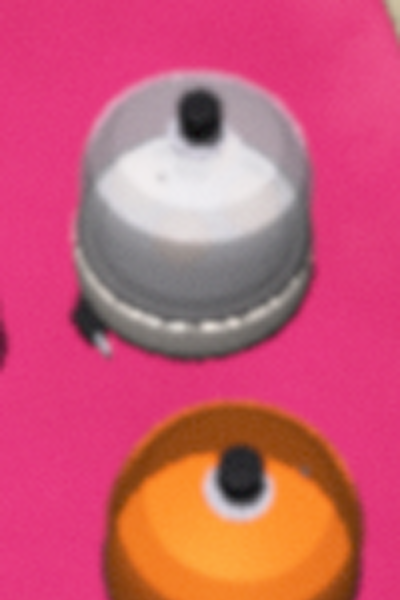

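View pics/c2.png

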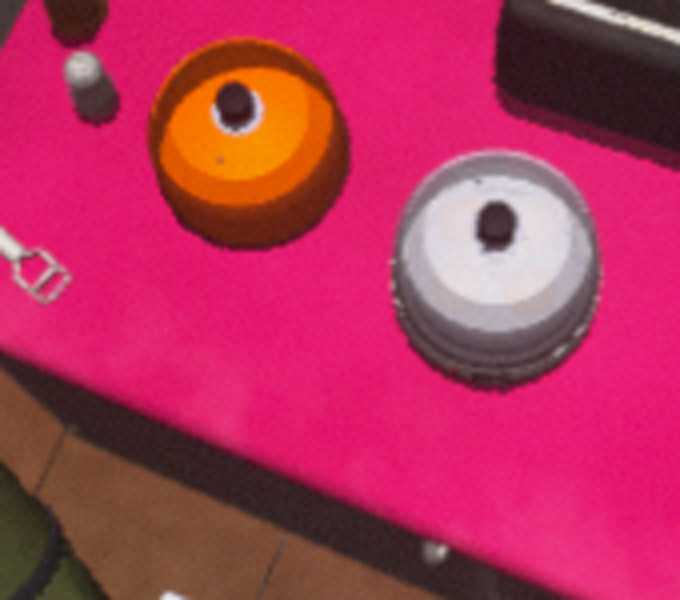

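The crops confirm it. The clear dome on the white ribbed base has the plug beside it (side (237,243)); the orange dome is the look-alike. The knob centre is at side (265,189) and top (254,186.5).

```bash
python3 - <<'E'
from workcell import r, eyes
from h import *
s=eyes.grab_frame("side");t=eyes.grab_frame("top")
print("knob",tri([ray(s,(265,189)),ray(t,(254,186.5))]))
def P(n,a,b,z): print(n,np.round(onz(ray(s,a),z),0) if a else '',np.round(onz(ray(t,b),z),0) if b else '')
P("orange knob",(275,279),(189,157),134); print(tri([ray(s,(275,279)),ray(t,(189,156.5))]))
P("toaster corner near",(205,258),(330,172),0)
P("toaster left",(162,262),(254,155),0)
P("mug",(247,137),(365,262),0); P("spoon",(267,132),(358,278),0)
P("salt",(290,352),(153,158),0); 
P("bowl",(180,150),(356,172),40)
P("plug",(240,247),None,15)
P("edge",(327,240),(240,268),0)
P("edge2",None,(140,218),0)
P("saltmills",(150,150),(388,155),90)
P("cooker bottom",(264,248),(252,227),0)
k,_=tri([ray(s,(265,189)),ray(t,(254,186.5))])
# overlay
import math
for n,f in(("side",s),("top",t)):
    im=f["image"].copy()
    for z,rad in((0,92),(48,92),(48,88),(194,16)):
        pts=[(k[0]+rad*math.cos(a),k[1]+rad*math.sin(a),z) for a in np.linspace(0,2*math.pi,60)]
        for p in proj(f,pts): cv2.circle(im,tuple(int(round(v)) for v in p),0,(0,255,0),-1)
    x,y=(215,150) if n=="side" else (200,130)
    crop(im,x,y,x+110,y+110,5,f"pics/ov_{n}.png")
E
```

```text
knob (array([507.58761611,   7.59152452, 176.88215918]), [0.5081831579599558, 0.508183157960002])
orange knob [534. 262. 134.] [529. 254. 134.]
(array([532.80067293, 257.33140839, 125.70923445]), [0.7608570713438587, 0.7608570713438758])
toaster corner near [700.  93.   0.] [ 718. -203.    0.]
toaster left [826.  83.   0.] [669.  76.   0.]
mug [ 486. -388.    0.] [ 459. -431.    0.]
spoon [ 408. -401.    0.] [ 398. -428.    0.]
salt [519. 408.   0.] [513. 412.   0.]
bowl [ 734. -325.   40.] [ 740. -288.   40.]
plug [593.  83.  15.] 
edge [327.  99.   0.] [272. -43.   0.]
edge2  [292. 353.   0.]
saltmills [ 830. -293.   90.] [ 824. -367.   90.]
cooker bottom [522.  91.   0.] [420. -24.   0.]
```

View pics/ov_side.png

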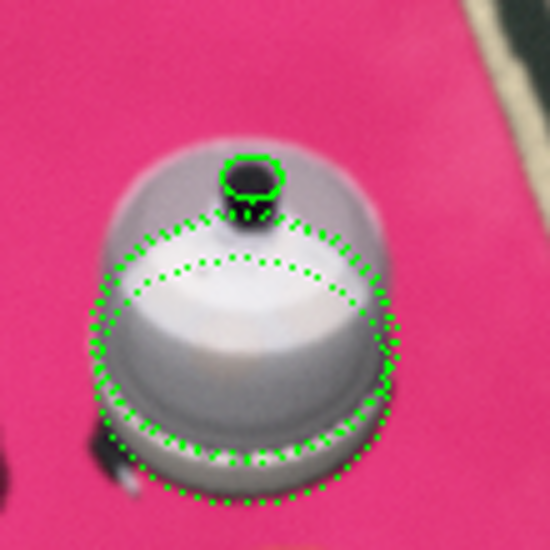

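View pics/ov_top.png

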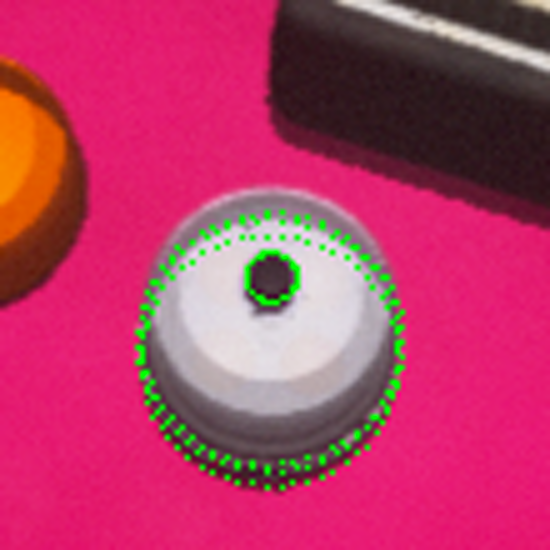

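```bash
cat > mv.py <<'E'
from h import *
from workcell import r
def shift(target):
    s=r.sense();M=R.from_quat(s["tcp_rot"]).as_matrix()
    d=M.T@(np.array(target)-s["position"]); return np.round(d/30,2), s
E
python3 - <<'E'
from mv import *
s=r.sense();print(np.round(R.from_quat(s["tcp_rot"]).as_matrix(),3))
print(shift([500,8,430])[0], shift([480,60,430])[0])
E
```

```text
[[-0.    -0.895  0.446]
 [-0.001  0.446  0.895]
 [-1.    -0.    -0.001]]
[ -0.84 -14.79 -13.15] [ -0.85 -13.42 -11.9 ]
```

Call:
jog_arm(commands=[[[-0.05, -0.75, -0.65, 0, 0, 0], [-0.05, -0.75, -0.65, 0, 0, 0], [-0.05, -0.75, -0.65, 0, 0, 0], [-0.05, -0.75, -0.65, 0, 0, 0], [-0.05, -0.75, -0.65, 0, 0, 0], [-0.05, -0.75, -0.65, 0, 0, 0], [-0.05, -0.75, -0.65, 0, 0, 0], [-0.05, -0.75, -0.65, 0, 0, 0], [-0.05, -0.75, -0.65, 0, 0, 0], [-0.05, -0.75, -0.65, 0, 0, 0], [-0.05, -0.75, -0.65, 0, 0, 0], [-0.05, -0.75, -0.65, 0, 0, 0], [-0.05, -0.75, -0.65, 0, 0, 0], [-0.05, -0.75, -0.65, 0, 0, 0], [-0.05, -0.75, -0.65, 0, 0, 0], [-0.05, -0.75, -0.65, 0, 0, 0], [0, 0, 0, 0, 0, 0], [0, 0, 0, 0, 0, 0]]], grip=1)

```text
clock: 2.05
position: [462.0, 118.9, 428.7]
tcp_rot: [-0.371, 0.602, 0.372, 0.602]
contact_force: [0.1, 0.1, -0.8]
finger_gap: 85.2
```

```bash
python3 - <<'E'
from mv import *
from workcell import eyes
import pickle
s=r.sense();f=eyes.grab_frame("wrist");pickle.dump((s,f),open("w1.pkl","wb"))
cv2.imwrite("pics/w1.png",f["image"][:,:,::-1]); print(proj(f,[[507.6,7.6,182]],wristT(s,f)),shift([505,8,430])[0])
E
```

```text
[[166.11362199 291.75778589]] [-0.05 -2.96 -2.69]
```

View pics/w1.png

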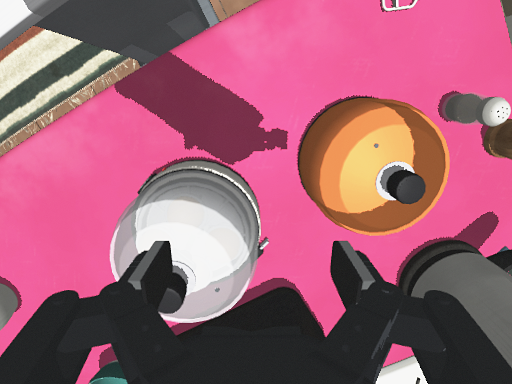

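The clear lid is at (190,240), its knob at about (173,293), partly hidden by a finger; the salt mill is at (475,108). I'll move the wrist over the lid.

Call:
jog_arm(commands=[[[0, -0.6, -0.7, 0, 0, 0], [0, -0.6, -0.7, 0, 0, 0], [0, -0.6, -0.7, 0, 0, 0], [0, -0.6, -0.6, 0, 0, 0], [0, 0, 0, 0, 0, 0], [0, 0, 0, 0, 0, 0]]])

```text
clock: 2.7
position: [490.0, 15.8, 428.6]
tcp_rot: [-0.372, 0.601, 0.373, 0.601]
contact_force: [-0.8, 0.4, -0.0]
finger_gap: 85.5
```

```bash
python3 - <<'E'
from mv import *
from workcell import eyes
import pickle
s=r.sense();f=eyes.grab_frame("wrist");pickle.dump((s,f),open("w2.pkl","wb"));print(s["position"])
cv2.imwrite("pics/w2.png",f["image"][:,:,::-1]); print(proj(f,[[507.6,7.6,194]],wristT(s,f)))
crop(f["image"],130,120,380,320,3,"pics/w2c.png")
E
```

```text
[490.00338493  15.77938466 428.61913251]
[[250.90898156 229.06084509]]
```

View pics/w2c.png

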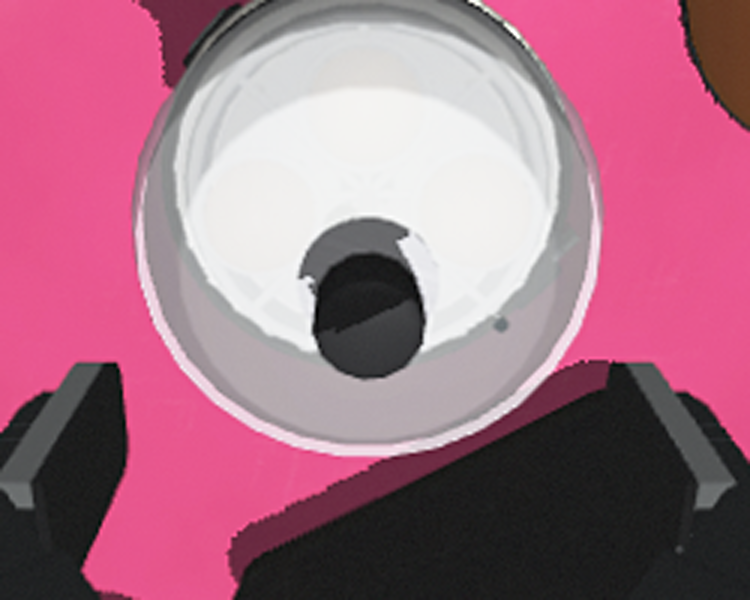

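Through the lid I can see the knob's top centred at (253,227) and three pale eggs at about (253,150), (216,190) and (288,188).

```bash
python3 - <<'E'
from mv import *
from workcell import eyes
import pickle
s2,f2=pickle.load(open("w2.pkl","rb"))
s=eyes.grab_frame("side");t=eyes.grab_frame("top")
rs,rt,rw=ray(s,(265,186)),ray(t,(254.2,185)),ray(f2,(253,227.2),wristT(s2,f2))
print(tri([rs,rt,rw]),tri([rs,rw]),tri([rt,rw])); print(onz(rw,194))
T=wristT(s2,f2)
# overlay hypotheses of eggs
k=onz(rw,194)[:2]
im=f2["image"].copy()
for a in range(0,360,3):
  c,sn=np.cos(np.radians(a)),np.sin(np.radians(a))
  for rad,z,col in((16,194,(0,255,0)),(88,48,(0,255,0)),(92,0,(0,255,0)),(86,120,(0,0,255))):
    p=proj(f2,[[k[0]+rad*c,k[1]+rad*sn,z]],T)[0];cv2.circle(im,(int(round(p[0])),int(round(p[1]))),0,col,-1)
crop(im,130,100,380,300,3,"pics/w2ov.png")
# contrast-enhanced
g=f2["image"][90:260,150:360].astype(float)
g=np.clip((g-170)*3,0,255).astype(np.uint8)
cv2.imwrite("pics/w2e.png",cv2.resize(g,None,fx=3.5,fy=3.5,interpolation=2)[:,:,::-1])
for px in((253,150),(216,190),(288,188)): print(onz(ray(f2,px,T),100)[:2]-k)
E
```

```text
(array([508.39033334,   8.13910467, 190.3705589 ]), [0.7249979641061799, 1.1712622110400854, 0.9389774480881379]) (array([507.89526246,   9.31967539, 191.74862773]), [0.0711937713867543, 0.07119377138680005]) (array([510.78865502,   7.88078866, 184.61617316]), [0.1062092090752511, 0.10620920907528096])
[506.87303373   9.83307036 194.        ]
[-41.24191668  21.06732599]
[-19.29034503 -36.12812103]
[14.53253104 37.25445806]
```

View pics/w2ov.png

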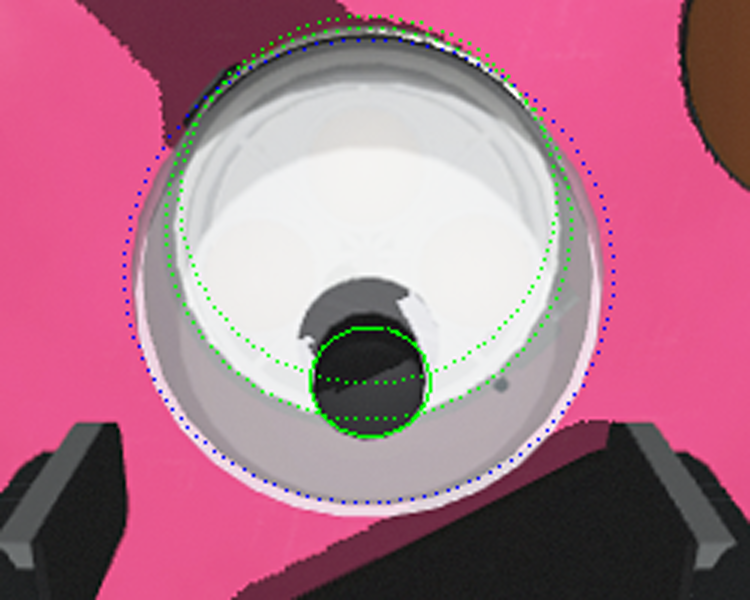

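View pics/w2e.png

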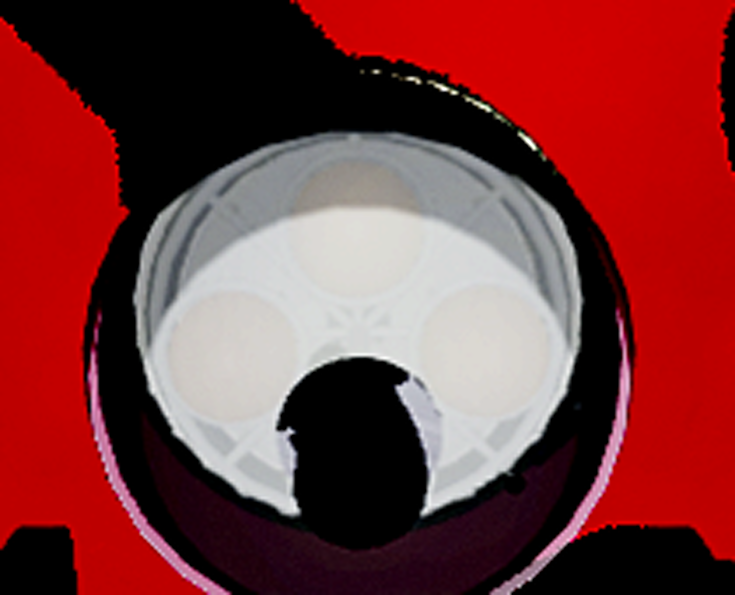

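```bash
python3 - <<'E'
from mv import *
print(shift([507.5,8.8,341])[0])
E
```

```text
[ 2.92 -0.64  0.03]
```

Call:
jog_arm(commands=[[[0, -0.32, 0.02, 0, 0, 0], [0, -0.32, 0.01, 0, 0, 0], [0.5, 0, 0, 0, 0, 0], [0.5, 0, 0, 0, 0, 0], [0.5, 0, 0, 0, 0, 0], [0, 0, 0, 0, 0, 0], [0, 0, 0, 0, 0, 0]]])

```text
clock: 3.55
position: [508.3, 6.9, 383.8]
tcp_rot: [-0.372, 0.601, 0.372, 0.601]
contact_force: [0.1, -0.2, 0.5]
finger_gap: 85.6
```

```bash
python3 - <<'E'
from mv import *
from workcell import eyes
import pickle
s=r.sense();f=eyes.grab_frame("wrist");pickle.dump((s,f),open("w3.pkl","wb"));print(s["position"],s["contact_force"])
T=wristT(s,f);im=f["image"].copy()
for a in range(0,360,3):
  c,sn=np.cos(np.radians(a)),np.sin(np.radians(a))
  p=proj(f,[[507.5+16*c,8.8+16*sn,194]],T)[0];cv2.circle(im,(int(round(p[0])),int(round(p[1]))),0,(0,255,0),-1)
crop(im,110,120,390,320,2.5,"pics/w3.png")
print(shift([507.5,8.8,341])[0])
E
```

```text
[508.29827051   6.94350462 383.75908751] [ 0.13496429 -0.18719968  0.47650066]
[1.44 0.05 0.04]
```

View pics/w3.png

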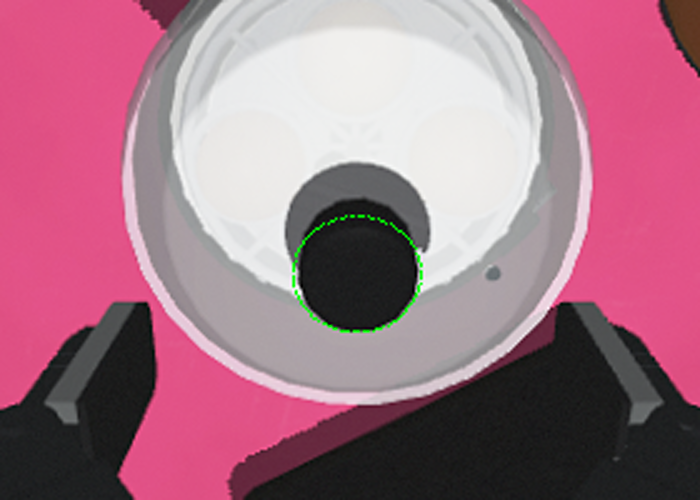

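The knob lines up with the predicted circle, so I'll descend and close.

Call:
jog_arm(commands=[[[0.48, 0.02, 0.02, 0, 0, 0], [0.48, 0.02, 0, 0, 0, 0], [0.46, 0, 0, 0, 0, 0], [0, 0, 0, 0, 0, 0], [0, 0, 0, 0, 0, 0]]])

```text
clock: 4.1
position: [507.4, 8.1, 341.8]
tcp_rot: [-0.372, 0.601, 0.372, 0.602]
contact_force: [0.1, 0.6, 1.3]
finger_gap: 85.3
```

Call:
jog_arm(commands=[[[0, 0, 0, 0, 0, 0], [0, 0, 0, 0, 0, 0], [0, 0, 0, 0, 0, 0], [0, 0, 0, 0, 0, 0], [0, 0, 0, 0, 0, 0], [0, 0, 0, 0, 0, 0], [0, 0, 0, 0, 0, 0], [0, 0, 0, 0, 0, 0]]], grip=-1, force=50)

```text
clock: 4.9
position: [507.1, 8.3, 341.5]
tcp_rot: [-0.372, 0.601, 0.372, 0.602]
contact_force: [-0.4, 1.3, 5.1]
finger_gap: 30.7
```

Call:
jog_arm(commands=[[[-0.3, 0, 0, 0, 0, 0], [-0.4, 0, 0, 0, 0, 0], [-0.5, 0, 0, 0, 0, 0], [-0.5, 0, 0, 0, 0, 0], [-0.5, 0, 0, 0, 0, 0], [-0.5, 0, 0, 0, 0, 0], [-0.5, 0, 0, 0, 0, 0], [-0.5, 0, 0, 0, 0, 0], [-0.5, 0, 0, 0, 0, 0], [-0.4, 0, 0, 0, 0, 0], [0, 0, 0, 0, 0, 0], [0, 0, 0, 0, 0, 0]]])

```text
clock: 6.1
position: [506.4, 7.8, 478.6]
tcp_rot: [-0.372, 0.602, 0.372, 0.601]
contact_force: [-0.3, 0.4, -2.9]
finger_gap: 30.6
```

```bash
python3 - <<'E'
from mv import *
from workcell import eyes
import pickle
s=r.sense();print(s["position"],s["contact_force"],s["wrist_torque"],s["finger_gap"])
f=eyes.grab_frame("side");t=eyes.grab_frame("top")
a=cv2.resize(f["image"][80:340,180:360],None,fx=2.2,fy=2.2,interpolation=2);b=cv2.resize(t["image"][90:350,150:330+80],None,fx=1.5,fy=1.5,interpolation=2)
h=max(a.shape[0],b.shape[0]);pad=lambda i:cv2.copyMakeBorder(i,0,h-i.shape[0],0,0,0)
o=np.hstack([pad(a),pad(b)]);print(o.shape);cv2.imwrite("pics/l1.png",o[:,:,::-1])
pickle.dump((f,t),open("st1.pkl","wb"))
E
```

```text
[506.43579185   7.80980641 478.61804384] [-0.31049406  0.40963139 -2.91508198] [ 0.00680942  0.08263026 -0.03510808] 30.588403820696442
(572, 786, 3)
```

View pics/l1.png

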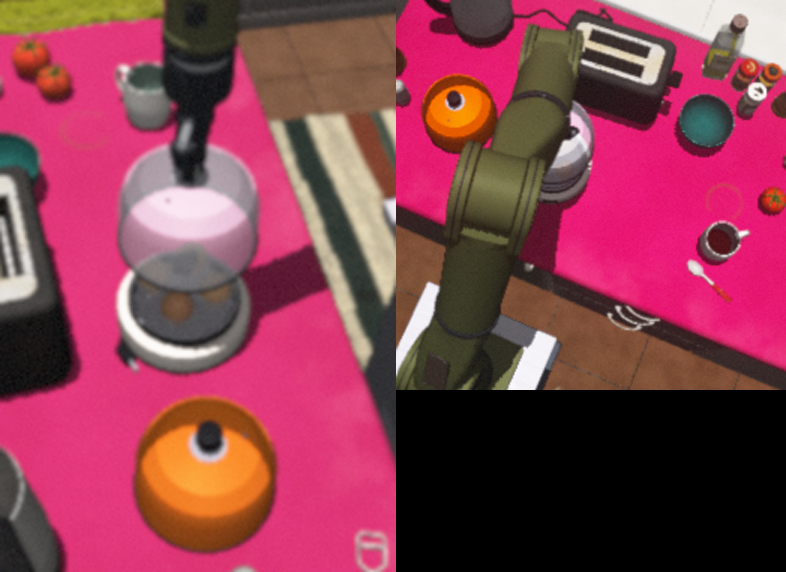

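The lid hangs level above the cooker and carries about 2.9 N; eggs and grip show below it. The mug is at composite (145,95). I'll locate the mug and the faint ring so I can choose the set-down place.

```bash
python3 - <<'E'
from mv import *
import pickle
f,t=pickle.load(open("st1.pkl","rb"))
print("mug base", onz(ray(f,(180+150/2.2,80+118/2.2)),0), onz(ray(t,(150+719/1.5-396/1.5,90+255/1.5)),0))
print("mug top", tri([ray(f,(180+145/2.2,80+80/2.2)),ray(t,(150+(721-396)/1.5,90+238/1.5))]))
print("ring",onz(ray(f,(180+83/2.2,80+128/2.2)),0),onz(ray(t,(150+(725-396)/1.5,90+200/1.5)),0))
print(shift([500,-215,478])[0])
for p in [(500,-215),(480,-230)]:
  for g,n in((f,"side"),(t,"top")):
    im=g["image"].copy()
    pts=[(p[0]+88*np.cos(a),p[1]+88*np.sin(a),0) for a in np.linspace(0,6.28,80)]
    for q in proj(g,pts): cv2.circle(im,(int(q[0]),int(q[1])),0,(0,255,0),-1)
    if p[0]==500: cv2.imwrite(f"pics/plc_{n}.png",im[:,:,::-1])
E
```

```text
mug base [ 478.89688114 -404.5457038     0.        ] [ 466.21493466 -430.013155      0.        ]
mug top (array([ 485.61790527, -408.59616288,   81.36593721]), [0.8827393314611852, 0.8827393314612115])
ring [ 594.06323688 -400.85604291    0.        ] [ 594.36288622 -399.44521119    0.        ]
[ 0.01 -3.12 -6.74]
```

View pics/plc_top.png

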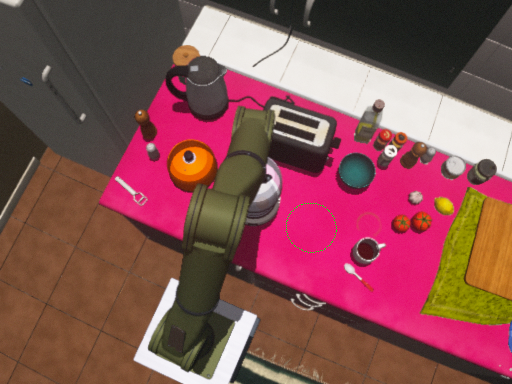

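View pics/plc_side.png

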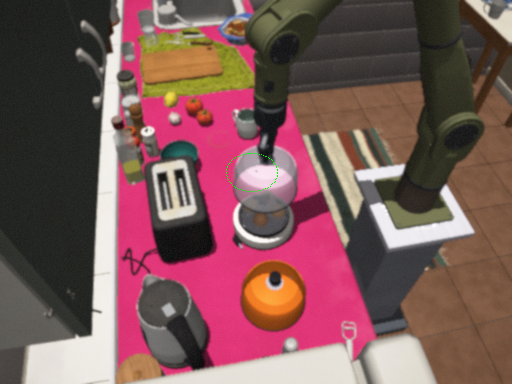

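Call:
jog_arm(commands=[[[0, -0.12, -0.25, 0, 0, 0], [0, -0.24, -0.5, 0, 0, 0], [0, -0.3, -0.65, 0, 0, 0], [0, -0.3, -0.65, 0, 0, 0], [0, -0.3, -0.65, 0, 0, 0], [0, -0.3, -0.65, 0, 0, 0], [0, -0.3, -0.65, 0, 0, 0], [0, -0.3, -0.65, 0, 0, 0], [0, -0.3, -0.65, 0, 0, 0], [0, -0.3, -0.65, 0, 0, 0], [0, -0.24, -0.5, 0, 0, 0], [0, -0.12, -0.24, 0, 0, 0], [0, 0, 0, 0, 0, 0], [0, 0, 0, 0, 0, 0]]])

```text
clock: 7.6
position: [501.1, -212.6, 478.8]
tcp_rot: [-0.372, 0.601, 0.373, 0.601]
contact_force: [0.8, 0.6, -2.7]
finger_gap: 30.6
```

Call:
jog_arm(commands=[[[0.3, 0, 0, 0, 0, 0], [0.6, 0, 0, 0, 0, 0], [0.7, 0, 0, 0, 0, 0], [0.7, 0, 0, 0, 0, 0], [0.7, 0, 0, 0, 0, 0], [0.7, 0, 0, 0, 0, 0], [0.7, 0, 0, 0, 0, 0], [0.6, 0, 0, 0, 0, 0], [0.4, 0, 0, 0, 0, 0], [0.2, 0, 0, 0, 0, 0], [0.1, 0, 0, 0, 0, 0], [0, 0, 0, 0, 0, 0], [0, 0, 0, 0, 0, 0]]])

```text
clock: 8.9
position: [501.4, -213.4, 308.7]
tcp_rot: [-0.372, 0.601, 0.372, 0.602]
contact_force: [1.4, -0.4, -2.6]
finger_gap: 30.3
```

Call:
jog_arm(commands=[[[0.15, 0, 0, 0, 0, 0], [0.15, 0, 0, 0, 0, 0], [0.1, 0, 0, 0, 0, 0], [0.05, 0, 0, 0, 0, 0], [0, 0, 0, 0, 0, 0], [0, 0, 0, 0, 0, 0]]])

```text
clock: 9.5
position: [501.1, -213.3, 294.6]
tcp_rot: [-0.372, 0.601, 0.372, 0.601]
contact_force: [0.9, 0.4, -1.6]
finger_gap: 30.5
```

Call:
jog_arm(commands=[[[0.05, 0, 0, 0, 0, 0], [0.02, 0, 0, 0, 0, 0], [0, 0, 0, 0, 0, 0], [0, 0, 0, 0, 0, 0]]])

```text
clock: 9.9
position: [501.4, -213.2, 293.5]
tcp_rot: [-0.372, 0.601, 0.372, 0.602]
contact_force: [-0.9, 0.7, 6.1]
finger_gap: 30.0
```

```bash
python3 - <<'E'
from mv import *
from workcell import eyes
import pickle
s=r.sense();print(s["position"],s["contact_force"],s["wrist_torque"],s["finger_gap"])
f=eyes.grab_frame("side")
pickle.dump(f,open("sp.pkl","wb"));crop(f["image"],190,90,320,220,4.5,"pics/pl.png")
E
```

```text
[ 501.35468433 -213.16660143  293.49579066] [-0.88662647  0.72183043  6.14012638] [0.01076641 0.32143575 0.01540023] 30.049439495731853
```

View pics/pl.png

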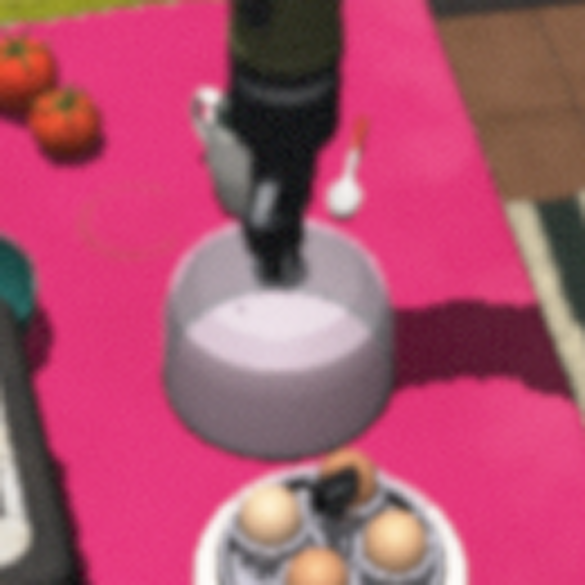

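The lid is on the worktop (the force reversed to +6 N), so I'll release it and rise.

Call:
jog_arm(commands=[[[0, 0, 0, 0, 0, 0], [0, 0, 0, 0, 0, 0], [0, 0, 0, 0, 0, 0], [0, 0, 0, 0, 0, 0], [0, 0, 0, 0, 0, 0], [0, 0, 0, 0, 0, 0], [0, 0, 0, 0, 0, 0]]], grip=1)

```text
clock: 10.65
position: [501.1, -213.3, 292.4]
tcp_rot: [-0.372, 0.601, 0.372, 0.601]
contact_force: [0.2, 0.4, 0.0]
finger_gap: 85.5
```

Call:
jog_arm(commands=[[[-0.4, 0, 0, 0, 0, 0], [-0.8, 0, 0, 0, 0, 0], [-0.8, 0, 0, 0, 0, 0], [-0.8, 0, 0, 0, 0, 0], [-0.8, 0, 0, 0, 0, 0], [-0.8, 0, 0, 0, 0, 0], [-0.5, 0, 0, 0, 0, 0], [0, 0, 0, 0, 0, 0]]])

```text
clock: 11.45
position: [501.6, -213.4, 442.4]
tcp_rot: [-0.373, 0.6, 0.37, 0.603]
contact_force: [1.3, 0.2, 0.1]
finger_gap: 85.7
```

```bash
python3 - <<'E'
from mv import *
from workcell import eyes
import pickle
s=r.sense();print(s["position"],s["contact_force"],s["finger_gap"])
f=eyes.grab_frame("side");t=eyes.grab_frame("top");pickle.dump((f,t),open("st2.pkl","wb"))
crop(f["image"],190,90,320,270,3.3,"pics/s2.png")
crop(t["image"],195,140,295,240,6,"pics/t2.png")
print(shift([480,30,430])[0])
E
```

```text
[ 501.55716133 -213.38651125  442.38165529] [1.3393761  0.16345885 0.07077796] 85.71787600572736
[0.32 4.24 6.95]
```

View pics/s2.png

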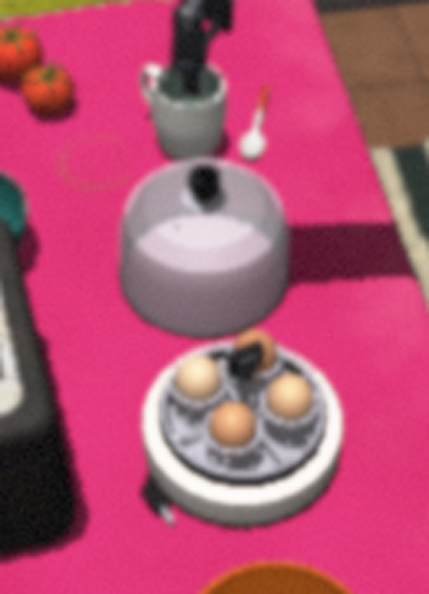

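View pics/t2.png

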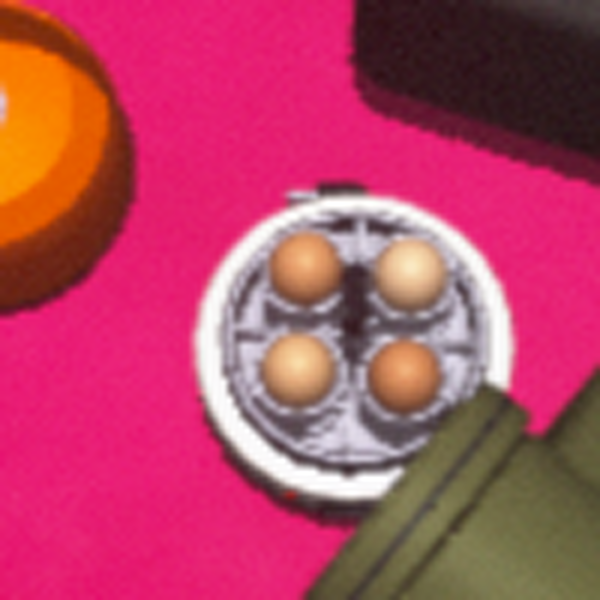

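The lid stands on the worktop. All four eggs are in place, and the grip's wide side runs vertically in the top view at (352,300) in the crop, about 21° azimuth in the world. I'll move back over the cooker and turn the jaws about 46°.

```bash
python3 - <<'E'
from mv import *
s=r.sense();print(shift([495,8,450])[0],np.round(s["joints"],2))
E
```

```text
[-0.35  3.46  6.51] [ 0.47  0.54 -0.25  1.77  0.17  0.85  1.26]
```

Call:
jog_arm(commands=[[[0, 0.2, 0.35, 0, 0, 0], [-0.03, 0.38, 0.7, 0, 0, 0], [-0.03, 0.4, 0.75, 0, 0, 0], [-0.03, 0.4, 0.75, 0, 0, 0], [-0.03, 0.4, 0.75, 0, 0, 0], [-0.03, 0.4, 0.75, 0, 0, 0], [-0.03, 0.4, 0.75, 0, 0, 0], [-0.03, 0.4, 0.75, 0, 0, 0], [-0.03, 0.35, 0.6, 0, 0, 0], [0, 0.2, 0.3, 0, 0, 0], [0, 0, 0, -0.9, 0, 0], [0, 0, 0, -0.9, 0, 0], [0, 0, 0, -0.9, 0, 0], [0, 0, 0, -0.9, 0, 0], [0, 0, 0, -0.9, 0, 0], [0, 0, 0, -0.9, 0, 0], [0, 0, 0, -0.9, 0, 0], [0, 0, 0, -0.3, 0, 0], [0, 0, 0, 0, 0, 0], [0, 0, 0, 0, 0, 0]]])

```text
clock: 13.55
position: [492.5, 7.0, 446.4]
tcp_rot: [-0.575, 0.412, 0.575, 0.412]
contact_force: [0.2, 0.6, 0.4]
finger_gap: 85.1
```

```bash
python3 - <<'E'
from mv import *
from workcell import eyes
import pickle
s=r.sense();f=eyes.grab_frame("wrist");pickle.dump((s,f),open("w4.pkl","wb"));print(s["position"]);print(np.round(R.from_quat(s["tcp_rot"]).as_matrix(),3))
crop(f["image"],120,90,380,290,3,"pics/w4.png")
E
```

```text
[492.54891083   6.98318991 446.41842204]
[[-0.001 -0.947 -0.321]
 [-0.    -0.321  0.947]
 [-1.     0.001  0.   ]]
```

View pics/w4.png

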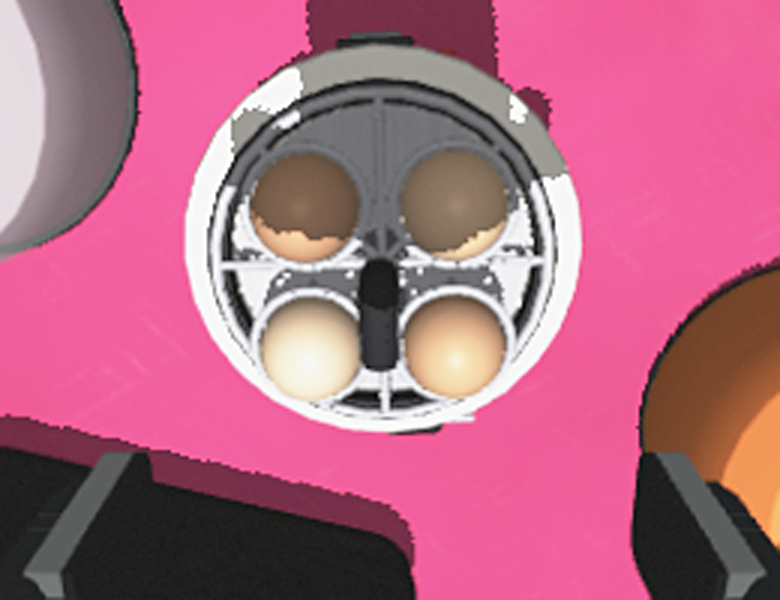

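The rack shows clearly: grip at crop (380,315), vertical and thin horizontally, so the jaws are aligned; spokes at (220,266) and (545,264). I'll overlay the model to refine the position.

```bash
cat > ov.py <<'E'
from mv import *
import pickle,sys
def overlay(pk,cx,cy,az,zr,name,box,k):
    s,f=pickle.load(open(pk,"rb"));T=wristT(s,f)
    im=cv2.resize(f["image"],None,fx=k,fy=k,interpolation=2)
    u=np.array([np.cos(az),np.sin(az),0]);v=np.array([-u[1],u[0],0]);c=np.array([cx,cy,zr])
    def line(P,col,cl=True):
        q=proj(f,P,T)*k+(k-1)/2; cv2.polylines(im,[np.round(q).astype(int).reshape(-1,1,2)],cl,col,1)
    for z in(58,88): line([c+18*a*u+7*b*v+[0,0,z] for a,b in((1,1),(1,-1),(-1,-1),(-1,1))],(0,255,0))
    A=np.linspace(0,2*np.pi,60)
    line([c+75.5*(np.cos(a)*u+np.sin(a)*v) for a in A],(0,0,255))
    for e in range(4):
        m=c+42*(np.cos(np.pi/4+e*np.pi/2)*u+np.sin(np.pi/4+e*np.pi/2)*v)
        line([m+24.5*(np.cos(a)*u+np.sin(a)*v)+[0,0,26] for a in A],(255,0,255))
    line([[cx+92*np.cos(a),cy+92*np.sin(a),48+zr-62] for a in A],(0,255,255))
    x0,y0,x1,y1=[int(i*k) for i in box]; cv2.imwrite(name,im[y0:y1,x0:x1,::-1])
E
python3 - <<'E'
from ov import *
overlay("w4.pkl",507,8.5,np.radians(19.7),62,"pics/o4.png",(170,95,330,245),4)
E
```

```text
(no output)
```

View pics/o4.png

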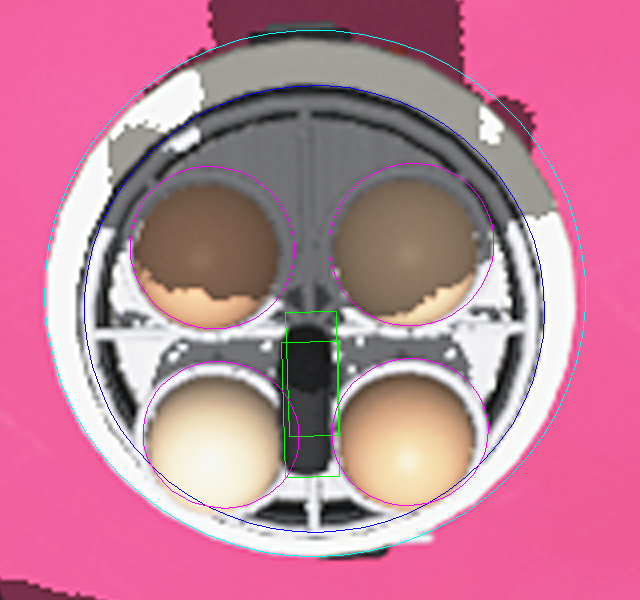

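```bash
python3 - <<'E'
from ov import *
s,f=pickle.load(open("w4.pkl","rb"));T=wristT(s,f)
g=lambda p,z: onz(ray(f,(p[0]/4+170-.375,p[1]/4+95-.375),T),z)
l,r_,t,b=[g(p,64) for p in((95,333),(525,327),(305,115),(314,525))]
d=r_-l;print("y az",np.degrees(np.arctan2(d[1],d[0])), "x az",np.degrees(np.arctan2(*(b-t)[[1,0]])),(l+r_)/2,(t+b)/2)
# grip top face: x-extents 283..331? bottom edge y 472, top face start ~ 390
print("grip far end",g((309,474),150), "egg avg",np.mean([g(p,105) for p in((207,253),(407,252),(215,442),(410,440))],0))
print(shift([508.5,7.8,365])[0])
E
```

```text
y az 109.60726848669314 x az 19.758143377682906 [509.53304319   7.85032233  64.        ] [510.05573374   8.02924566  64.        ]
grip far end [523.57175765  13.59162707 150.        ] egg avg [504.37694051   6.72577285 105.        ]
[ 2.72 -0.51 -0.15]
```

Call:
jog_arm(commands=[[[0.4, -0.17, -0.05, -0.15, 0, 0], [0.8, -0.17, -0.05, 0, 0, 0], [0.8, -0.17, -0.04, 0, 0, 0], [0.7, 0, 0, 0, 0, 0], [0.4, 0, 0, 0, 0, 0], [0, 0, 0, 0, 0, 0], [0, 0, 0, 0, 0, 0]]])

```text
clock: 14.3
position: [508.7, 8.5, 353.8]
tcp_rot: [0.579, -0.406, -0.579, -0.406]
contact_force: [0.0, 0.0, -0.5]
finger_gap: 85.3
```

```bash
python3 - <<'E'
from ov import *
from workcell import eyes
s=r.sense();f=eyes.grab_frame("wrist");pickle.dump((s,f),open("w5.pkl","wb"));print(s["position"]);M=R.from_quat(s["tcp_rot"]).as_matrix();print(np.degrees(np.arctan2(M[1,2],M[0,2])))
overlay("w5.pkl",508.3,7.8,np.radians(19.75),62,"pics/o5.png",(140,90,360,240),3.5)
print(shift([508.3,7.8,294])[0])
E
```

```text
[508.72314992   8.45731533 353.82582643]
109.91106192824468
[ 2.01  0.03 -0.01]
```

View pics/o5.png

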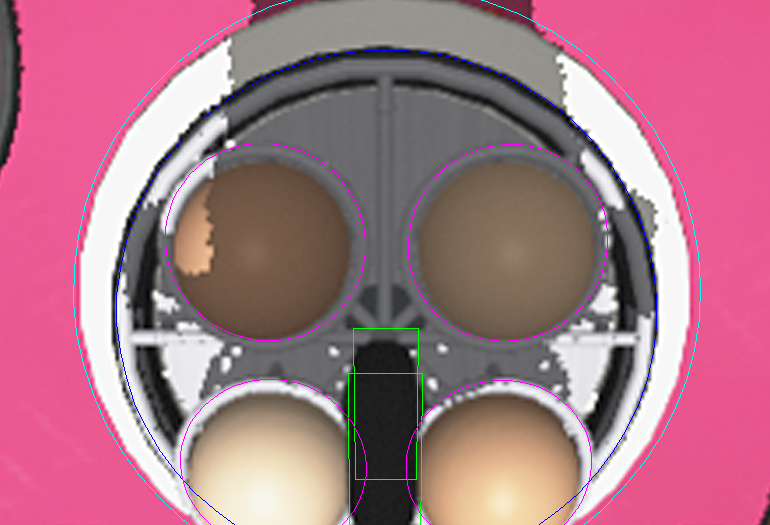

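The model and picture agree to within about 1 px. I'll descend and close.

Call:
jog_arm(commands=[[[0.3, 0.03, 0, 0, 0, 0], [0.5, 0, -0.01, 0, 0, 0], [0.5, 0, 0, 0, 0, 0], [0.4, 0, 0, 0, 0, 0], [0.2, 0, 0, 0, 0, 0], [0.08, 0, 0, 0, 0, 0], [0, 0, 0, 0, 0, 0], [0, 0, 0, 0, 0, 0]]])

```text
clock: 15.15
position: [508.0, 7.8, 294.7]
tcp_rot: [0.579, -0.406, -0.579, -0.406]
contact_force: [-0.4, 0.3, -0.6]
finger_gap: 85.5
```

```bash
python3 - <<'E'
from ov import *
from workcell import eyes
s=r.sense();f=eyes.grab_frame("wrist");pickle.dump((s,f),open("w6.pkl","wb"));print(s["position"],s["contact_force"])
crop(f["image"],110,110,390,330,2.7,"pics/w6.png")
E
```

```text
[507.9833653    7.77521792 294.70575519] [-0.44499959  0.33333506 -0.55459716]
```

View pics/w6.png

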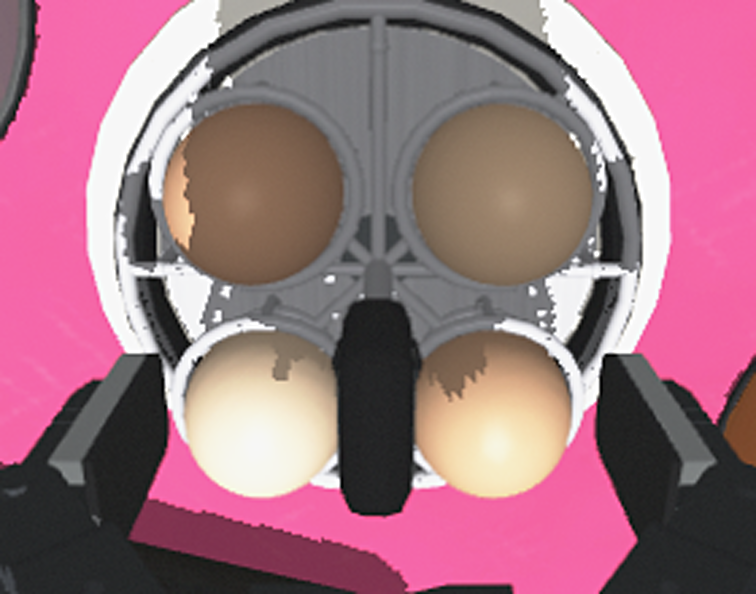

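The grip sits midway between the fingers (376 against 381), with the tips above the egg tops.

Call:
jog_arm(commands=[[[0, 0, 0, 0, 0, 0], [0, 0, 0, 0, 0, 0], [0, 0, 0, 0, 0, 0], [0, 0, 0, 0, 0, 0], [0, 0, 0, 0, 0, 0], [0, 0, 0, 0, 0, 0], [0, 0, 0, 0, 0, 0], [0, 0, 0, 0, 0, 0], [0, 0, 0, 0, 0, 0], [0, 0, 0, 0, 0, 0]]], grip=-1, force=70)

```text
clock: 16.2
position: [507.8, 7.6, 294.4]
tcp_rot: [0.579, -0.406, -0.579, -0.406]
contact_force: [-0.2, 0.2, 5.1]
finger_gap: 12.9
```

Call:
jog_arm(commands=[[[-0.05, 0, 0, 0, 0, 0], [-0.1, 0, 0, 0, 0, 0], [-0.15, 0, 0, 0, 0, 0], [-0.2, 0, 0, 0, 0, 0], [-0.15, 0, 0, 0, 0, 0], [-0.05, 0, 0, 0, 0, 0], [0, 0, 0, 0, 0, 0], [0, 0, 0, 0, 0, 0]]])

```text
clock: 17.0
position: [507.7, 7.6, 315.3]
tcp_rot: [-0.579, 0.406, 0.579, 0.406]
contact_force: [-0.1, -0.8, -5.2]
finger_gap: 12.9
```

```bash
python3 - <<'E'
from ov import *
from workcell import eyes
s=r.sense();f=eyes.grab_frame("wrist");pickle.dump((s,f),open("w7.pkl","wb"));print(s["position"],s["contact_force"],s["wrist_torque"],s["finger_gap"])
crop(f["image"],110,110,390,330,2.7,"pics/w7.png")
E
```

```text
[507.69407352   7.62842898 315.27065695] [-0.08155868 -0.83669027 -5.22901769] [0.01786837 0.0230802  0.03904025] 12.876976705260963
```

View pics/w7.png

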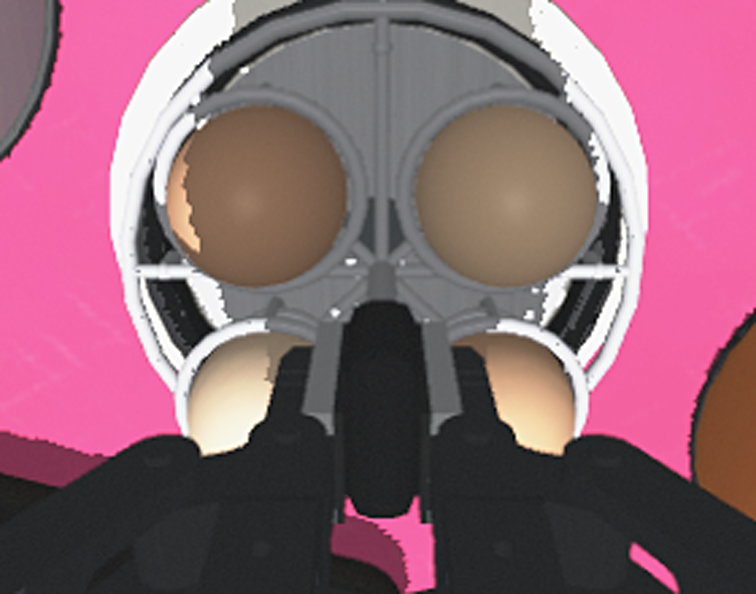

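The rack lifts level with all four eggs in it and carries about 5.2 N (0.53 kg, rack plus eggs). Next is the rest of the lift, to 100 mm above the seat.

Call:
jog_arm(commands=[[[-0.1, 0, 0, 0, 0, 0], [-0.2, 0, 0, 0, 0, 0], [-0.3, 0, 0, 0, 0, 0], [-0.35, 0, 0, 0, 0, 0], [-0.35, 0, 0, 0, 0, 0], [-0.35, 0, 0, 0, 0, 0], [-0.35, 0, 0, 0, 0, 0], [-0.3, 0, 0, 0, 0, 0], [-0.2, 0, 0, 0, 0, 0], [-0.1, 0, 0, 0, 0, 0], [-0.05, 0, 0, 0, 0, 0], [0, 0, 0, 0, 0, 0], [0, 0, 0, 0, 0, 0], [0, 0, 0, 0, 0, 0], [0, 0, 0, 0, 0, 0], [0, 0, 0, 0, 0, 0]]])

```text
clock: 18.65
position: [507.7, 7.7, 394.6]
tcp_rot: [-0.579, 0.406, 0.579, 0.406]
contact_force: [0.4, 0.1, -4.1]
finger_gap: 12.7
```

```bash
python3 - <<'E'
from ov import *
from workcell import eyes
s=r.sense();f=eyes.grab_frame("wrist");pickle.dump((s,f),open("w8.pkl","wb"));print(s["position"],s["contact_force"],s["wrist_torque"],s["finger_gap"],np.abs(s["dq"]).max())
crop(f["image"],110,110,390,330,2.7,"pics/w8.png")
f=eyes.grab_frame("side");crop(f["image"],180,90,340,270,3.3,"pics/s8.png")
M=R.from_quat(s["tcp_rot"]).as_matrix();print(M[:,0])
E
```

```text
[507.73074067   7.69637852 394.61229188] [ 0.44388331  0.14464953 -4.09625551] [-4.79200661e-02  5.59173251e-05 -9.93163137e-03] 12.702399297056905 0.01255845557742085
[-3.44656323e-04  9.10631847e-05 -9.99999936e-01]
```

View pics/w8.png

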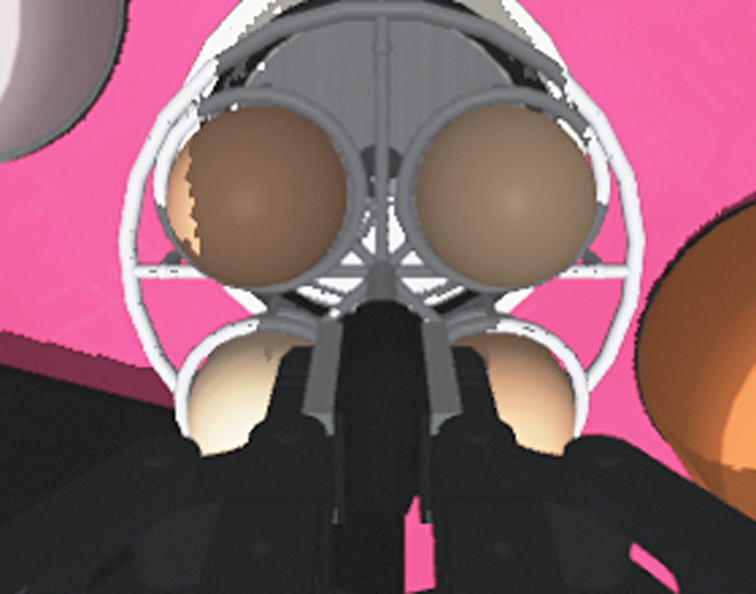

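View pics/s8.png

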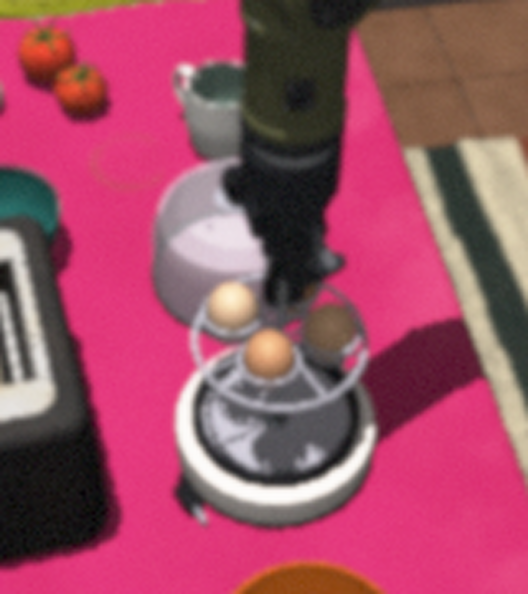

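The rack hangs level 100 mm above its seat over the cooker with all four eggs in their cups, and the lid and mug are in place. I'll hand in the job.

```bash
python3 - <<'E'
from workcell import r
print(r.finish_job()); s=r.sense();print(s["clock"],s["position"],s["contact_force"],s["finger_gap"])
E
```

```text
the job is handed in; nothing more can be done
None
the job is handed in; nothing more can be done
```

The job is handed in at about 18.8 s on the clock. The arm is holding the egg rack, with all four eggs in it, about 100 mm above its seat over the cooker. No verdict was reported.

- **Lid:** I lifted it by its knob about 137 mm and set it down right way up at about (501, −213) mm, between the cooker and the mug. The force reversed to about +6 N at touchdown. I then let go, and the picture shows it standing upright.
- **Rack:** I took it by the grip at 70 N and lifted it 100 mm, with the tool at z 294.4, then 394.6 mm. It looks level in the pictures, and the tool axis is vertical to under 0.001 rad. In the last wrist and side pictures the eggs I could see sit in their cups.
- **Mug:** it was standing where it had been in the last side picture.
- **Not rechecked:** I did not look at the salt mill again after the early pictures, but the arm never went near it once it had left its start position.
- **Disagreements:**
  - The knob height from the fixed cameras came out about 5 mm low, at 177 mm against 182 mm from the text.
  - The force readings with the rack hanging were noisy, at 5.2 N and then 4.1 N.

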